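# Stand the fallen splash shields back up

### The arm

A 7-joint arm with a two-finger parallel gripper is mounted at the origin on the work surface. World frame = base frame: x ahead of the robot, y to its left, z up, the work surface at z = 0. Lengths are in m, angles in rad, forces in N, time in s.
With the tool pointing down it reaches from about 0.4 to 0.875 m from the base axis. Payload 6.5 kg.
Tool frame: the origin (TCP) lies midway between the tips of the shut fingers; the grasp point (between the pads) lies 19 mm behind it (r.grip_depth is the distance from the TCP to the grasp point, in m); z points along the fingers, y is the line along which they close (so a half turn about z gives the same grasp; the last joint's range is limited). The gripper opens to 85 mm and grips with 20 to 120 N. Pads are 22 mm wide; open, the fingers measure 114 mm over their backs; the gripper's body (76 mm by 85 mm) begins 54 mm behind the grasp point. The pads swing forward as they close: fully open they stand 13 mm farther back than shut.
Start: joints at [-1.371, 0.536, -0.004, 1.538, 0.003, 1.067, -0.071], TCP at [0.171, 0.627, 0.231] pointing down, gripper open.
Joint ranges: [-2.7, 2.7], [-0.37, 2.16], [-1.27, 1.26], [0.24, 2.4], [-1.31, 4.45], [0.19, 1.91], [-2.76, 2.76]. Speed limits (rad/s): [2.39, 2.39, 3.14, 3.14, 3.14, 3.14, 3.14].

### API

Orientations are given as a unit quaternion [w, x, y, z].
In Python, from bench import r, get_image, camera_info, order, nets gives the robot as it stands.
- The arm moves only by the tool send_rows, never from a script. Its argument "increments" is a list of rows, each a list of 2 entries, a list of its own where there are three numbers: the shift along the tool's x, y, z in cm, then the turn, a rotation vector about the tool's x, y, z in degrees. In form: [[[tx, ty, tz], [ax, ay, az]], ...]. A call has 1 to 5 rows; each row is the pose to reach, as a shift and turn from the pose commanded when the call began, along the tool's axes at that moment; what a row does not reach only later rows make up. A row lasts 1/10 s, in which the tool goes at most 50 mm and 8.59 degrees, less where a joint would pass 70% of its speed; a pose out of reach is approached as far as the arm can. A call with a gripper value outside its range is refused whole. "jaw" is the opening, from 0 (shut) to 1 (fully open), set as the call begins (left out, the last holds). The fingers move at their own pace and stop on an object; "squeeze" is the grip in N (left out, the last holds). Time passes only in rows, so rows that repeat a pose let the fingers close. It gives the time, the measured TCP pose, the force, the opening and the grip force at its end, in the units of the state.
- r.state(): the state, without advancing time (a new reading comes with each control period).
- get_image(name): name is "scene" or "top"; returns (picture, depth): 480x640x3 uint8, blue, green, red; 480x640 float32, m along the optical axis (not along the pixel's ray), 0 where there is no reading.
- camera_info(name): a dict with "camera_matrix" (3x3 intrinsics, pixels), "k1" (the pictures are not rectified: a ray, as slopes to the right and down, at radius r is drawn at 1 + k1 r^2 times it, then the intrinsics apply), "world_from_camera" (4x4, takes a point from camera to world coordinates). Camera axes: x right, y down, z forward; pixel columns grow to the right and rows downward; lengths in m; the calibration is good to about 2 mm. A picture is of the moment at which its call begins. camera_info takes no time and is no camera call.
- order.sign_off(): hands the job in; it is judged then, once.
Trained networks look in the newest picture that a camera, given by its name, has taken for a name from the list of things; names that differ only in an ending like _2 or _b are one class to them, and where a whole thing is asked for, a point or a joint stands for the part that bears it (a point fixed in the world has none). Each returns a list of dicts, best first, with "confidence" (0 to 1); they miss things now and then, are a little off and sometimes report something else, mostly with a low value. They report only what shows in the picture. A call takes as long as a camera call. They do not tell look-alikes from the thing itself.
- nets.recognise(camera, label): "at" ([column, row] in pixels, amid what is visible of it).
- nets.tip_of(camera, label): "at" ([column, row] in pixels: a listed point, or the origin of a listed thing).
The state is a dict: "time_s": time; "joint_pos": joint angles; "qd": joint speeds; "joint_torque": joint torques, N m; "tool_pos": TCP position; "tool_rot": TCP orientation; "force": force on the tool from outside, world axes, zero at the start; "torque": the same for the moment, N m; "grip_width": opening from 0.0 (shut) to 1.0 (fully open); "grasp_force": force on a finger pad.
Only numpy, scipy, OpenCV 4.12 (cv2) and the standard library are available. Lean on these libraries where they do the work, as an engineer would, in place of code of your own. Each camera call takes 0.05 s, during which the arm holds its last target. There are 200 camera calls.

### The job

The amber and the blue splash shield have been knocked over on the lab bench and lie on their panels. Tip each one back up, in either order, by pushing on the white inner face of its base with the fingers, so that it stands still on its rubber sole roughly on the spot where it fell. Do not grip or lift the shields, keep the fingers off the black soles, do not shove the shields across the bench, and leave the bottle, beaker and tip box where they are.

Things in the scene. Friction and masses are not known exactly. Their poses are not given: they have to be found in the camera images.
- amber_shield: L-shaped splash shield: white base 110 (x) x 130 (y) x 14 mm (lowest 3 mm: black sole), 0.6 kg in all (+-30 %), mostly base; orange-amber panel 8 mm thick, 130 wide, rises from the base's heel edge (x=-55) to z=180, its back flush with it. Origin: centre of underside; x to the toe, z up along the panel. Starts fallen: panel's back flat on the bench, z level, base upright, toe on top.
- amber_shield_sole: black rubber sole, 110 x 130 x 3 mm, fixed under the amber shield's base; same origin and axes. At the start it stands upright, facing away from the panel (along the shield's -z). The white inner face, on the panel's side, is parallel to it, 14 mm from the sole's underside. The fingers must not press on the sole.
- amber_shield_heel (a point): middle of the amber shield's bottom heel edge, at its (-55, 0, 0) mm, on the bench fallen or standing. Pushed with 1.5 to 3 N high on the white inner face, towards the sole side, the shield pivots about this edge, held by friction; past about 37 degrees it drops onto its sole by itself. Pushed low, it slides.
- blue_shield: L-shaped splash shield: white base 110 (x) x 130 (y) x 14 mm (lowest 3 mm: black sole), 0.6 kg in all (+-30 %), mostly base; blue panel 8 mm thick, 130 wide, rises from the base's heel edge (x=-55) to z=180, its back flush with it. Origin: centre of underside; x to the toe, z up along the panel. Starts fallen: panel's back flat on the bench, z level, base upright, toe on top.
- blue_shield_sole: black rubber sole, 110 x 130 x 3 mm, fixed under the blue shield's base; same origin and axes. At the start it stands upright, facing away from the panel (along the shield's -z). The white inner face, on the panel's side, is parallel to it, 14 mm from the sole's underside. The fingers must not press on the sole.
- blue_shield_heel (a point): middle of the blue shield's bottom heel edge, at its (-55, 0, 0) mm, on the bench fallen or standing. Pushed with 1.5 to 3 N high on the white inner face, towards the sole side, the shield pivots about this edge, held by friction; past about 37 degrees it drops onto its sole by itself. Pushed low, it slides.
- bottle: bystander: upright amber reagent bottle with blue cap, 52 mm across, 120 mm high, between the two shields; origin at the centre of its foot, z up
- beaker: bystander: open white beaker, 68 mm across, 90 mm high, out to one side; origin at the centre of its foot, z up
- tip_box: bystander: closed green box of pipette tips with grey lid, 80 x 60 x 65 mm high, out to one side; origin at the centre of its foot, z up
There are look-alikes about, which are no part of the job. Of the things that look like the blue_shield, the smallest one is meant.

How it is judged:
At the end, for the whole second after the job is handed in: Both shields stand still on their soles: tilt under 0.06 rad, underside within 8 mm of the bench, the heel edge within 80 mm of where it was; bottle, beaker and tip box within 25 mm of their starting places and upright (angle between each of amber_shield, blue_shield's own z axis and vertical below 0.06 rad and height (world z) of each of amber_shield, blue_shield below 0.008 m and linear speed of each of amber_shield, blue_shield below 0.02 m/s and angular speed of each of amber_shield, blue_shield below 0.1 rad/s and distance of each of amber_shield_heel, blue_shield_heel from where it was at the start of the episode below 0.08 m and distance of each of bottle, beaker, tip_box from where it was at the start of the episode below 0.025 m and angle between each of bottle, beaker, tip_box's own z axis and vertical below 0.15 rad); the robot touches nothing.
It fails at once if a shield is lifted (heel edge more than 25 mm off the bench) (height (world z) of any of amber_shield_heel, blue_shield_heel above 0.025 m).
It fails at once if a shield is shoved away (heel edge more than 100 mm from its start) (distance of any of amber_shield_heel, blue_shield_heel from where it was at the start of the episode above 0.1 m).
It fails at once if the fingers press on a sole with over 1 N, as in gripping the base (contact force between the fingers and amber_shield_sole above 1 N or contact force between the fingers and blue_shield_sole above 1 N).
It fails at once if the bottle, beaker or tip box is knocked or carried off (moved over 40 mm or tilted over 0.4 rad) (distance of any of bottle, beaker, tip_box from where it was at the start of the episode above 0.04 m or angle between any of bottle, beaker, tip_box's own z axis and vertical above 0.4 rad).
It also fails if it takes over 64 s, if anything falls off the work surface, if the arm or the gripper's body presses on something with over 40 N, if the wrist force passes 120 N, or if a joint passes its speed limit or range.

## Working session

There is one attempt and no reset: what is moved stays moved. The work goes in short steps, Python scripts to look and compute and a tool call to move; the robot and the scene stay as the last step left them, time stands still between calls to the robot, and variables do not carry over. Pictures are saved under pics/ and viewed, at most 12 in all, crops included, and the job is handed in when it is done.

Besides the shell and the picture viewer there is one more tool, called after "Request:" as name(argument=value, ...) on one line, values as JSON. send_rows: Moves the arm, as the interface text tells. Its arguments: {"type":"object","properties":{"increments":{"type":"array"},"jaw":{"type":"number"},"squeeze":{"type":"number"}},"required":["increments"]}

```bash
ls; mkdir -p pics; cat > h.py <<'E'
import numpy as np, cv2
from scipy.spatial.transform import Rotation as R
from bench import r, get_image, camera_info, order, nets
def cloud(cam, d):
    ci=camera_info(cam); K=np.array(ci["camera_matrix"]); T=np.array(ci["world_from_camera"])
    v,u=np.mgrid[0:480,0:640]
    p=np.stack([u,v],-1).reshape(-1,1,2).astype(np.float64)
    n=cv2.undistortPoints(p,K,np.array([ci["k1"],0,0,0.])).reshape(480,640,2)
    P=np.concatenate([n*d[...,None],d[...,None]],-1)
    return P@T[:3,:3].T+T[:3,3]
E
python3 - <<'E'
from h import *
s=r.state(); print(s["time_s"],s["tool_pos"],s["tool_rot"],s["force"],s["grip_width"])
ims=[]
for c in ("scene","top"):
    im,d=get_image(c); cv2.imwrite(f"pics/{c}0.png",im); np.save(f"{c}_d.npy",d); np.save(f"{c}_P.npy",cloud(c,d)); 
    print(c,np.round(camera_info(c)["world_from_camera"],3).tolist())
    for l in ("amber_shield","blue_shield","amber_shield_heel","blue_shield_heel","bottle","beaker","tip_box"):
        f=nets.tip_of if "heel" in l else nets.recognise
        print(l,[(np.round(x["at"]).astype(int).tolist(),round(x["confidence"],2)) for x in f(c,l)])
E
```

```text
pics
0.0 [0.170573   0.62654383 0.23040828] [-5.64144916e-05  1.32447717e-01  9.91189599e-01 -8.82219240e-04] [-0.6704756  -0.39030097 -0.3800388 ] 0.9983756222080253
scene [[-0.801, 0.396, -0.45, 1.146], [0.599, 0.541, -0.59, 0.965], [0.01, -0.742, -0.67, 1.155], [0.0, 0.0, 0.0, 1.0]]
amber_shield [([228, 215], 0.96)]
blue_shield [([338, 245], 0.84), ([444, 279], 0.65), ([316, 339], 0.61)]
amber_shield_heel [([226, 234], 0.93)]
blue_shield_heel [([342, 332], 0.87), ([410, 306], 0.78), ([362, 234], 0.58)]
bottle [([257, 278], 0.77)]
beaker [([185, 174], 0.9)]
tip_box [([392, 408], 0.66)]
top [[0.018, -0.996, 0.089, 0.337], [-1.0, -0.019, -0.004, 0.011], [0.005, -0.089, -0.996, 1.187], [0.0, 0.0, 0.0, 1.0]]
amber_shield [([438, 216], 0.23)]
blue_shield [([185, 348], 0.97), ([303, 273], 0.82), ([217, 175], 0.57)]
amber_shield_heel [([413, 195], 0.96)]
blue_shield_heel [([196, 294], 0.96), ([209, 207], 0.71), ([515, 204], 0.67), ([309, 321], 0.66)]
bottle [([313, 175], 0.73), ([205, 204], 0.19)]
beaker [([527, 199], 0.58)]
tip_box [([109, 176], 0.88), ([412, 196], 0.46)]
```

View pics/scene0.png

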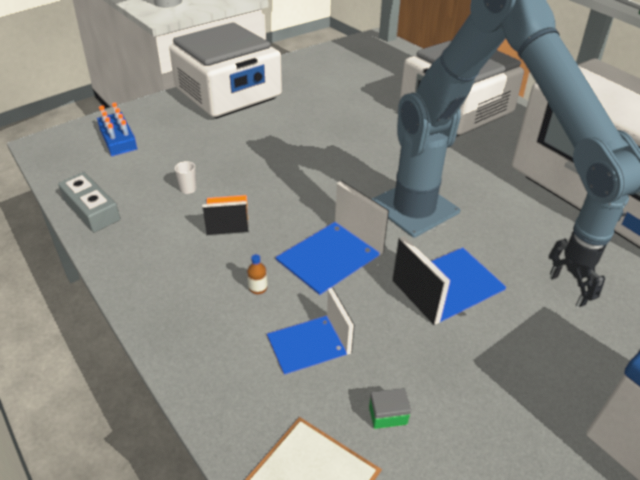

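View pics/top0.png

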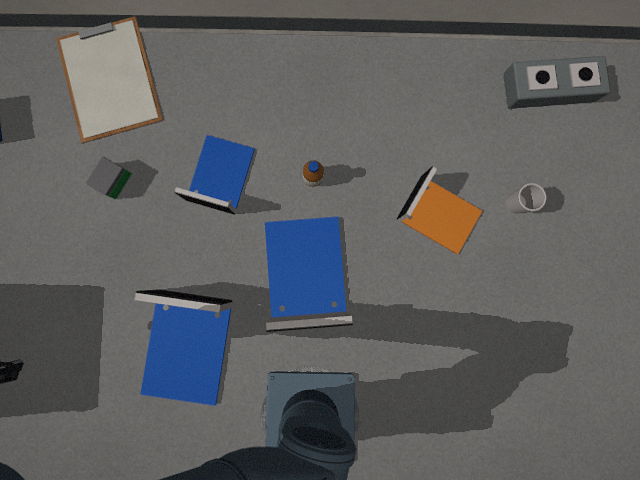

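Blue candidates: top (217,175), (303,273) and (185,348), which are (316,339), (338,245) and (444,279) in the scene view. The one at (217,175) looks smallest. I'll measure all three and check with a crop.

```bash
python3 - <<'E'
from h import *
im=cv2.imread("pics/top0.png"); sc=cv2.imread("pics/scene0.png")
for c,I in(("top",im),("scene",sc)):
    P=np.load(f"{c}_P.npy"); hsv=cv2.cvtColor(I,cv2.COLOR_BGR2HSV)
    for n,lo,hi in(("blue",(100,150,70),(125,255,255)),("amber",(5,150,100),(22,255,255))):
        m=cv2.inRange(hsv,lo,hi); k,L,S,C=cv2.connectedComponentsWithStats(m)
        for i in range(1,k):
            if S[i,4]<300: continue
            q=P[(L==i)]; q=q[(q[:,2]>-.02)&(q[:,2]<.04)]
            if len(q)<50: continue
            rc=cv2.minAreaRect((q[:,:2]*1000).astype(np.float32))
            print(c,n,C[i].round(),S[i,4],"z",np.percentile(q[:,2],[5,50,95]).round(4),"ctr",np.round(rc[0]),"size",np.round(rc[1]),"ang",round(rc[2],1),
              "box",cv2.boxPoints(rc).round().tolist())
a=cv2.resize(im[100:420,90:490],(640,512)); b=sc[190:390,190:520]
cv2.imwrite("pics/crop.png",a)
# base: points above 30 mm near
P=np.load("top_P.npy")
for n,(u0,u1,v0,v1) in dict(blue=(165,265,125,225),amber=(385,470,155,260)).items():
    q=P[v0:v1,u0:u1].reshape(-1,3); q=q[(q[:,2]>.095)&(q[:,2]<.2)]
    rc=cv2.minAreaRect((q[:,:2]*1000).astype(np.float32)); print(n,"toe",len(q),q[:,2].max().round(4),np.median(q[:,2]).round(4),rc, cv2.boxPoints(rc).round().tolist())
P=np.load("scene_P.npy")
for n,(u0,u1,v0,v1) in dict(blue=(320,360,285,360),amber=(198,255,190,240)).items():
    q=P[v0:v1,u0:u1].reshape(-1,3); q=q[(q[:,2]>.03)&(q[:,2]<.2)]
    rc=cv2.minAreaRect((q[:,:2]*1000).astype(np.float32)); print(n,"scene base",len(q),q[:,2].max().round(4),rc, cv2.boxPoints(rc).round().tolist())
E
```

```text
top blue [222. 169.] 2913 z [0.0051 0.009  0.0127] ctr [614. 241.] size [131. 164.] ang 74.7 box [[517.0, 199.0], [676.0, 156.0], [710.0, 282.0], [551.0, 326.0]]
top blue [305. 266.] 6980 z [0.0089 0.0127 0.0163] ctr [372.  20.] size [240. 188.] ang 5.5 box [[244.0, 102.0], [262.0, -85.0], [501.0, -62.0], [482.0, 125.0]]
top blue [185. 354.] 6921 z [0.0087 0.0125 0.0162] ctr [155. 315.] size [193. 238.] ang 83.1 box [[25.0, 233.0], [261.0, 205.0], [284.0, 396.0], [48.0, 425.0]]
top amber [444. 217.] 3020 z [0.0053 0.009  0.0129] ctr [ 508. -330.] size [165. 131.] ang 60.3 box [[410.0, -370.0], [524.0, -435.0], [606.0, -291.0], [492.0, -226.0]]
scene blue [118. 139.] 662 z [0.0043 0.02   0.0376] ctr [ 623. -973.] size [230.  97.] ang 80.6 box [[556.0, -1078.0], [652.0, -1094.0], [690.0, -868.0], [594.0, -852.0]]
scene blue [327. 257.] 3690 z [0.0045 0.0092 0.0136] ctr [376.  19.] size [246. 195.] ang 5.1 box [[245.0, 106.0], [262.0, -89.0], [507.0, -67.0], [489.0, 127.0]]
scene blue [466. 281.] 2506 z [0.006  0.0104 0.0148] ctr [156. 314.] size [194. 237.] ang 83.3 box [[27.0, 232.0],
[... 295 characters left out ...]
0312, 14.945520401000977), 75.06295776367188) [[503.0, 204.0], [517.0, 200.0], [551.0, 326.0], [536.0, 330.0]]
amber toe 372 0.1172 0.1107 ((553.0826416015625, -250.8672637939453), (14.903773307800293, 130.669189453125), 60.40595626831055) [[493.0, -225.0], [606.0, -290.0], [614.0, -277.0], [500.0, -212.0]]
blue scene base 820 0.1159 ((529.22705078125, 264.1156005859375), (135.30674743652344, 16.813833236694336), 75.07418823242188) [[504.0, 201.0], [520.0, 197.0], [555.0, 327.0], [539.0, 332.0]]
amber scene base 1037 0.1148 ((556.1465454101562, -248.5618896484375), (29.662343978881836, 132.3868408203125), 58.65140914916992) [[492.0, -227.0], [605.0, -296.0], [620.0, -270.0], [507.0, -201.0]]
```

View pics/crop.png

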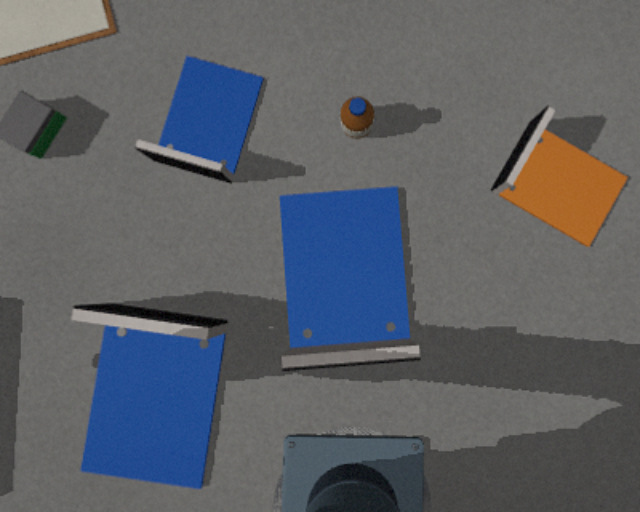

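The crop shows three blue shields. The one at full-image (222,169) has a 131 x 164 mm visible panel plus a 14 mm base, which matches 130 x 180. The other two are about 190 x 240 plus base, so they are look-alikes. The tool's x already points along the blue push direction. I'll approach above its panel now.

Request:
send_rows(increments=[[[-3.5, -1.9, 0], [0, 0, 0]], [[-7, -3.8, 0], [0, 0, 0]], [[-10.5, -5.7, 0], [0, 0, 0]], [[-14, -7.6, 0], [0, 0, 0]], [[-17.5, -9.5, 0], [0, 0, 0]]], jaw=0.5)

```text
time_s: 1.3
tool_pos: [0.3157, 0.4884, 0.2315]
tool_rot: [0.0, 0.132, 0.991, 0.0]
force: [-0.1, 0.2, -0.0]
grip_width: 0.501
grasp_force: 0.0
```

Request:
send_rows(increments=[[[-3.5, -1.9, 0], [0, 0, 0]], [[-7, -3.8, 0], [0, 0, 0]], [[-10.5, -5.7, 0], [0, 0, 0]], [[-14, -7.6, 0], [0, 0, 0]], [[-17.5, -9.5, 0], [0, 0, 0]]])

```text
time_s: 1.8
tool_pos: [0.4596, 0.3508, 0.2315]
tool_rot: [0.0, 0.132, 0.991, 0.0]
force: [-0.2, -0.3, -0.4]
grip_width: 0.499
grasp_force: 0.0
```

Request:
send_rows(increments=[[[-3, -1.6, 0], [0, 0, 0]], [[-6, -3.3, 0], [0, 0, 0]], [[-9, -4.9, 0], [0, 0, 0]], [[-12, -6.6, 0], [0, 0, 0]], [[-12, -6.6, 0], [0, 0, 0]]])

```text
time_s: 2.3
tool_pos: [0.5609, 0.251, 0.2315]
tool_rot: [0.002, 0.136, 0.991, -0.001]
force: [0.6, -1.0, 0.1]
grip_width: 0.502
grasp_force: 0.0
```

```bash
cat >> h.py <<'E'
def rep(heel,push):
    s=r.state(); q=s["tool_rot"]; A=R.from_quat([q[1],q[2],q[3],q[0]]).as_matrix()
    p=s["tool_pos"]; push=np.array(push)/np.hypot(*push); lat=np.array([-push[1],push[0]])
    e=(p[:2]-np.array(heel))*1000
    print("t",s["time_s"],"p",np.round(p,4),"s(+panel side) mm",round(-e@push,1),"lat",round(e@lat,1),"F",np.round(s["force"],2),"w",round(s["grip_width"],2))
    print("tool x,y",np.round(A[:,0],3),np.round(A[:,1],3),"zaxis",np.round(A[:,2],3),"q",np.round(s["joint_pos"],2))
B=((.5195,.267),(-.966,.259)); Am=((.557,-.2445),(.495,.869))
E
python3 -c "
from h import *
rep(*B)"
```

```text
t 2.3 p [0.5609 0.251  0.2315] s(+panel side) mm 44.2 lat 4.8 F [ 0.56 -1.03  0.12] w 0.5
tool x,y [-0.963  0.27  -0.004] [ 0.27   0.963 -0.002] zaxis [ 0.003 -0.003 -1.   ] q [-0.59  0.48  0.14  1.65 -0.07  1.02  0.86]
```

Request:
send_rows(increments=[[[0, 0.5, 3.5], [0, 0, 0]], [[0, 0.5, 7], [0, 0, 0]], [[0, 0.5, 10.5], [0, 0, 0]], [[0, 0.5, 13.5], [0, 0, 0]], [[0, 0.5, 14.8], [0, 0, 0]]])

```text
time_s: 2.8
tool_pos: [0.5562, 0.2613, 0.0805]
tool_rot: [-0.002, 0.132, 0.991, -0.001]
force: [0.3, -0.7, -0.8]
grip_width: 0.502
grasp_force: 0.0
```

Request:
send_rows(increments=[[[0.5, 0, 0], [0, 0, 0]], [[0.8, 0, 0], [0, 0, 0]], [[0.8, 0, 0], [0, 0, 0]]])

```text
time_s: 3.1
tool_pos: [0.551, 0.2648, 0.0851]
tool_rot: [0.001, 0.132, 0.991, 0.001]
force: [-0.6, -0.3, 0.2]
grip_width: 0.5
grasp_force: 0.0
```

```bash
python3 -c "
from h import *
rep(*B); cv2.imwrite('pics/s1.png',cv2.resize(get_image('scene')[0][220:400,250:490],(720,540)))"
```

```text
t 3.1 p [0.551  0.2648 0.0851] s(+panel side) mm 31.0 lat -6.0 F [-0.62 -0.3   0.18] w 0.5
tool x,y [-0.965  0.262 -0.002] [0.262 0.965 0.002] zaxis [ 0.002  0.002 -1.   ] q [-0.6   0.66  0.1   1.75 -0.09  0.74  0.86]
```

View pics/s1.png

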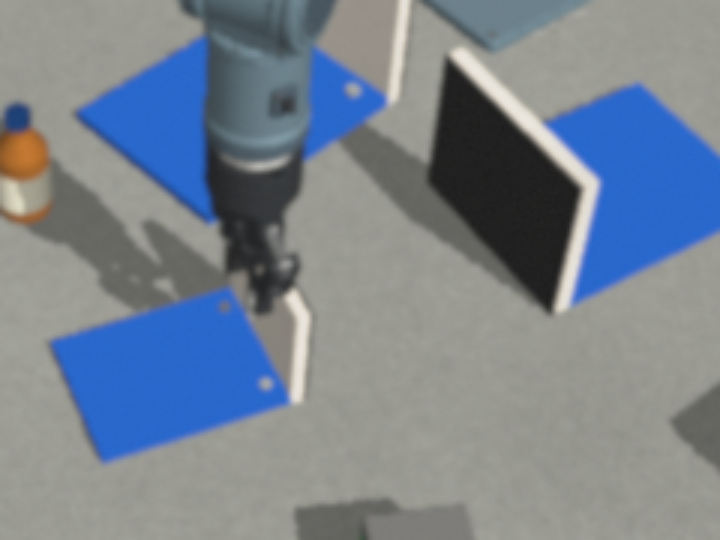

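The crop shows the fingers inside the L, beside the inner face near the toe at about (262,300). Now I'll push slowly.

Request:
send_rows(increments=[[[0.4, -0.4, 0], [0, 0, 0]], [[0.8, -0.4, 0], [0, 0, 0]], [[1.2, -0.4, 0], [0, 0, 0]], [[1.6, -0.4, 0], [0, 0, 0]], [[2.0, -0.4, 0], [0, 0, 0]]])

```text
time_s: 3.65
tool_pos: [0.5302, 0.2651, 0.0835]
tool_rot: [0.0, 0.133, 0.991, 0.0]
force: [1.8, -1.4, 2.1]
grip_width: 0.502
grasp_force: 0.9
```

Request:
send_rows(increments=[[[0.4, 0, 0], [0, 0, 0]], [[0.8, 0, 0], [0, 0, 0]], [[1.2, 0, 0], [0, 0, 0]], [[1.6, 0, 0], [0, 0, 0]], [[2.0, 0, 0], [0, 0, 0]]])

```text
time_s: 4.15
tool_pos: [0.5104, 0.2704, 0.0831]
tool_rot: [-0.0, 0.132, 0.991, -0.0]
force: [1.7, -0.3, -0.2]
grip_width: 0.499
grasp_force: 0.4
```

```bash
python3 -c "
from h import *
rep(*B); cv2.imwrite('pics/s2.png',cv2.resize(get_image('scene')[0][220:400,250:490],(720,540)))"
```

```text
t 4.15 p [0.5104 0.2704 0.0831] s(+panel side) mm -9.7 lat -1.0 F [ 1.71 -0.33 -0.23] w 0.5
tool x,y [-0.965  0.263  0.   ] [ 0.263  0.965 -0.   ] zaxis [-0. -0. -1.] q [-0.64  0.61  0.1   1.84 -0.09  0.69  0.82]
```

View pics/s2.png

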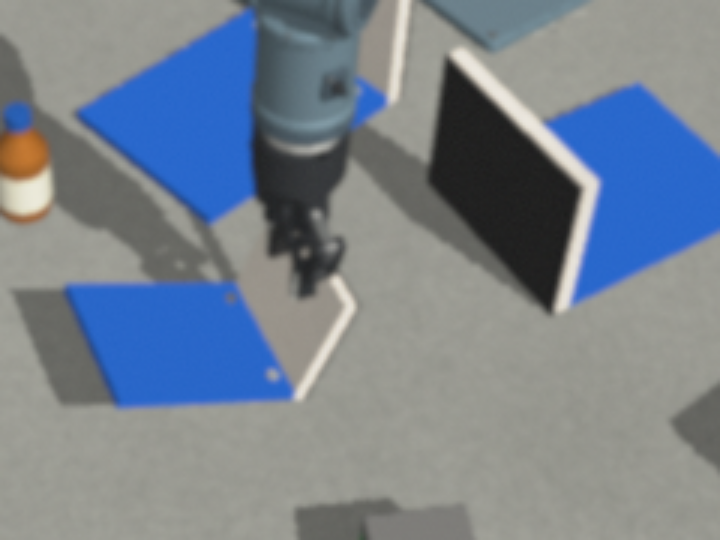

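The shield is pivoting about its heel at about (295,398), with the panel lifting and no slide. I'll continue.

Request:
send_rows(increments=[[[0.4, 0, 0], [0, 0, 0]], [[0.8, 0, 0], [0, 0, 0]], [[1.2, 0, 0], [0, 0, 0]], [[1.6, 0, 0], [0, 0, 0]], [[2.0, 0, 0], [0, 0, 0]]])

```text
time_s: 4.7
tool_pos: [0.4912, 0.2757, 0.0833]
tool_rot: [-0.0, 0.132, 0.991, -0.0]
force: [-0.2, -0.2, -0.7]
grip_width: 0.501
grasp_force: 0.2
```

Request:
send_rows(increments=[[[0.4, 0, 0], [0, 0, 0]], [[0.8, 0, 0], [0, 0, 0]], [[1.2, 0, 0], [0, 0, 0]], [[1.6, 0, 0], [0, 0, 0]], [[2.0, 0, 0], [0, 0, 0]]])

```text
time_s: 5.2
tool_pos: [0.4719, 0.2809, 0.0833]
tool_rot: [-0.0, 0.132, 0.991, -0.0]
force: [1.0, -0.1, 0.2]
grip_width: 0.503
grasp_force: 0.0
```

```bash
python3 -c "
from h import *
rep(*B); cv2.imwrite('pics/s3.png',cv2.resize(get_image('scene')[0][220:400,250:490],(720,540)))"
```

```text
t 5.2 p [0.4719 0.2809 0.0833] s(+panel side) mm -49.5 lat -1.1 F [ 0.96 -0.12  0.24] w 0.5
tool x,y [-0.965  0.263  0.   ] [ 0.263  0.965 -0.   ] zaxis [-0. -0. -1.] q [-0.7   0.58  0.1   1.91 -0.09  0.66  0.77]
```

View pics/s3.png

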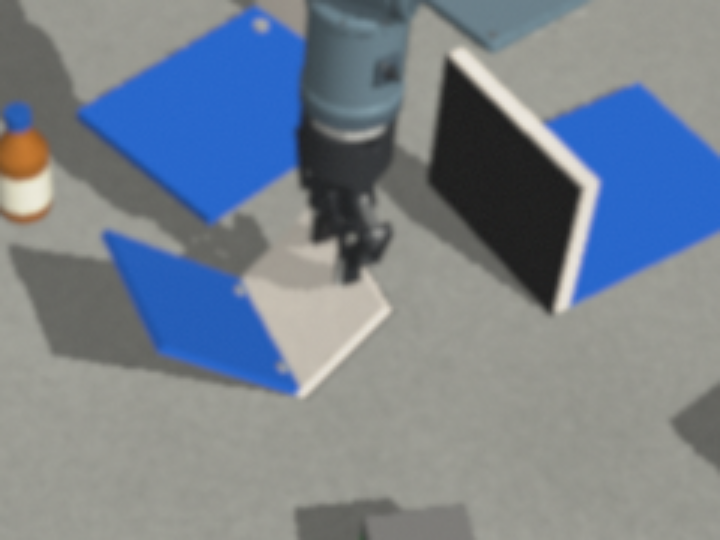

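The base has tilted to around 40 degrees. I'll push a little more and check.

Request:
send_rows(increments=[[[0.4, 0, 0], [0, 0, 0]], [[0.8, 0, 0], [0, 0, 0]], [[1.0, 0, 0], [0, 0, 0]], [[1.0, 0, 0], [0, 0, 0]], [[1.0, 0, 0], [0, 0, 0]]])

```text
time_s: 5.75
tool_pos: [0.4628, 0.2834, 0.0833]
tool_rot: [0.0, 0.132, 0.991, 0.0]
force: [0.2, -0.4, 0.0]
grip_width: 0.498
grasp_force: 0.0
```

```bash
python3 -c "
from h import *
rep(*B); cv2.imwrite('pics/s4.png',cv2.resize(get_image('scene')[0][220:400,250:490],(720,540)))"
```

```text
t 5.75 p [0.4628 0.2834 0.0833] s(+panel side) mm -59.0 lat -1.2 F [ 0.22 -0.44  0.03] w 0.5
tool x,y [-0.965  0.263 -0.   ] [0.263 0.965 0.   ] zaxis [ 0.  0. -1.] q [-0.71  0.57  0.1   1.93 -0.09  0.65  0.75]
```

View pics/s4.png

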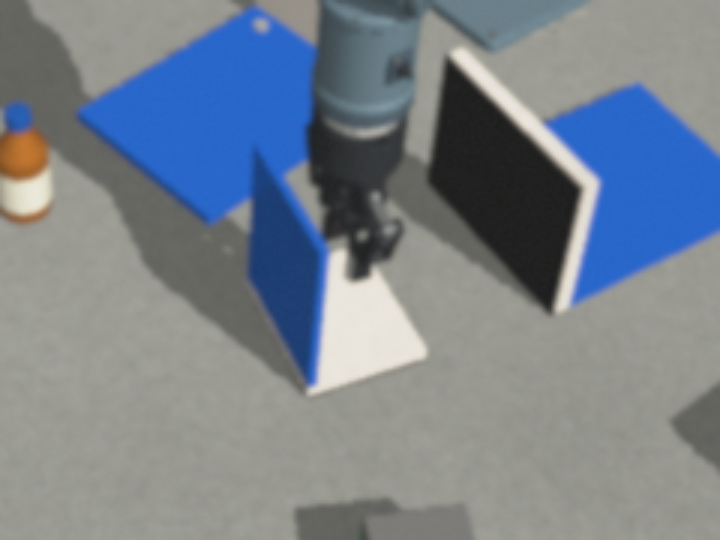

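Blue stands upright. Lifting clear, then going over to the amber one while turning the tool.

Request:
send_rows(increments=[[[0, 0, -3], [0, 0, 0]], [[0, 0, -7], [0, 0, 0]], [[0, 0, -11], [0, 0, 0]], [[0, 0, -15], [0, 0, 0]], [[0, 0, -15], [0, 0, 0]]])

```text
time_s: 6.3
tool_pos: [0.466, 0.2851, 0.2389]
tool_rot: [0.004, 0.133, 0.991, 0.004]
force: [0.6, 1.0, -0.7]
grip_width: 0.5
grasp_force: 0.0
```

Request:
send_rows(increments=[[[-1.3, -3.2, 0], [0, 0, 6.5]], [[-2.7, -6.5, 0], [0, 0, 13]], [[-4, -9.7, 0], [0, 0, 19.5]], [[-5.3, -13, 0], [0, 0, 26]], [[-6.7, -16.2, 0], [0, 0, 32.5]]])

```text
time_s: 6.8
tool_pos: [0.4846, 0.1078, 0.2329]
tool_rot: [-0.0, 0.407, 0.914, -0.0]
force: [0.5, -0.1, -0.6]
grip_width: 0.499
grasp_force: 0.0
```

Request:
send_rows(increments=[[[-2.9, -2, 0], [0, 0, 6.5]], [[-5.7, -4, 0], [0, 0, 13]], [[-8.6, -6, 0], [0, 0, 19.5]], [[-11.4, -8, 0], [0, 0, 26]], [[-14.3, -10, 0], [0, 0, 32.5]]])

```text
time_s: 7.3
tool_pos: [0.5068, -0.0651, 0.2329]
tool_rot: [-0.0, 0.646, 0.763, -0.0]
force: [0.4, 0.4, 0.4]
grip_width: 0.504
grasp_force: 0.0
```

Request:
send_rows(increments=[[[-3.5, -0.2, 0], [0, 0, 6.5]], [[-7, -0.3, 0], [0, 0, 13]], [[-10.5, -0.5, 0], [0, 0, 19.5]], [[-14, -0.6, 0], [0, 0, 26]], [[-17.5, -0.8, 0], [0, 0, 32.5]]])

```text
time_s: 7.8
tool_pos: [0.5287, -0.2388, 0.2328]
tool_rot: [-0.0, 0.834, 0.552, -0.0]
force: [0.0, 1.0, -0.3]
grip_width: 0.496
grasp_force: 0.0
```

```bash
python3 -c "
from h import *
rep(*Am)"
```

```text
t 7.8 p [ 0.5287 -0.2388  0.2328] s(+panel side) mm 9.0 lat 27.4 F [ 0.04  0.98 -0.27] w 0.5
tool x,y [ 0.391  0.921 -0.   ] [ 0.921 -0.391 -0.   ] zaxis [-0. -0. -1.] q [-0.13  0.48  0.65  1.76 -0.33  1.02  0.24]
```

Request:
send_rows(increments=[[[-2, 1.2, 0], [0, 0, 3.5]], [[-3.8, 2.3, 0], [0, 0, 6.6]], [[-3.8, 2.3, 0], [0, 0, 6.6]]])

```text
time_s: 8.1
tool_pos: [0.5344, -0.2849, 0.2329]
tool_rot: [0.001, 0.864, 0.503, -0.001]
force: [0.9, 0.1, 0.2]
grip_width: 0.499
grasp_force: 0.0
```

Request:
send_rows(increments=[[[0, 0, 3.5], [0, 0, 0]], [[0, 0, 7], [0, 0, 0]], [[0, 0, 10.5], [0, 0, 0]], [[0, 0, 14], [0, 0, 0]], [[0, 0, 14.9], [0, 0, 0]]])

```text
time_s: 8.6
tool_pos: [0.5329, -0.2788, 0.0804]
tool_rot: [-0.003, 0.863, 0.506, -0.002]
force: [0.2, -0.4, 0.2]
grip_width: 0.499
grasp_force: 0.0
```

Request:
send_rows(increments=[[[0, 0, 0], [0, 0, 0]], [[0.3, 0, 0], [0, 0, 0]]])

```text
time_s: 8.8
tool_pos: [0.5374, -0.2795, 0.0858]
tool_rot: [0.001, 0.863, 0.505, 0.0]
force: [0.8, 0.6, 0.6]
grip_width: 0.501
grasp_force: 0.0
```

```bash
python3 -c "
from h import *
rep(*Am); cv2.imwrite('pics/s5.png',cv2.resize(get_image('scene')[0][130:310,130:370],(720,540)))"
```

```text
t 8.8 p [ 0.5374 -0.2795  0.0858] s(+panel side) mm 40.1 lat -0.3 F [0.81 0.56 0.64] w 0.5
tool x,y [ 0.49   0.872 -0.   ] [ 0.872 -0.49   0.002] zaxis [ 0.002 -0.001 -1.   ] q [ 0.01  0.72  0.55  1.78 -0.51  0.79  0.31]
```

View pics/s5.png

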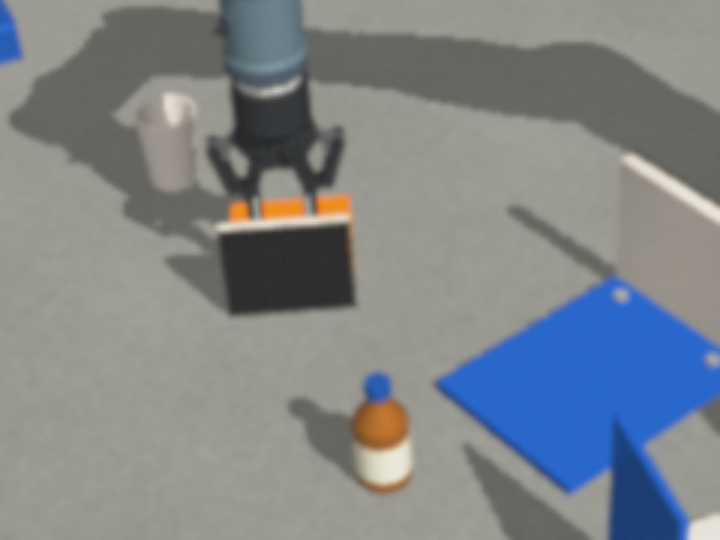

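The fingers are at (255,205) and (312,205), behind the amber base and centred. The bottle at (380,450) is well beyond where the toe will land. Pushing.

Request:
send_rows(increments=[[[0.4, 0, 0], [0, 0, 0]], [[0.8, 0, 0], [0, 0, 0]], [[1.2, 0, 0], [0, 0, 0]], [[1.6, 0, 0], [0, 0, 0]], [[2.0, 0, 0], [0, 0, 0]]])

```text
time_s: 9.35
tool_pos: [0.5467, -0.2619, 0.0847]
tool_rot: [0.001, 0.863, 0.505, -0.0]
force: [-0.2, -2.2, 1.5]
grip_width: 0.496
grasp_force: 1.2
```

Request:
send_rows(increments=[[[0.4, 0, 0], [0, 0, 0]], [[0.8, 0, 0], [0, 0, 0]], [[1.2, 0, 0], [0, 0, 0]], [[1.6, 0, 0], [0, 0, 0]], [[2.0, 0, 0], [0, 0, 0]]])

```text
time_s: 9.85
tool_pos: [0.5565, -0.2433, 0.0841]
tool_rot: [-0.0, 0.863, 0.505, -0.0]
force: [0.6, -1.8, -0.8]
grip_width: 0.5
grasp_force: 0.7
```

Request:
send_rows(increments=[[[0.4, 0, 0], [0, 0, 0]], [[0.8, 0, 0], [0, 0, 0]], [[1.2, 0, 0], [0, 0, 0]], [[1.2, 0, 0], [0, 0, 0]]])

```text
time_s: 10.25
tool_pos: [0.5626, -0.2322, 0.0841]
tool_rot: [-0.0, 0.863, 0.506, 0.0]
force: [-1.0, -0.8, 0.4]
grip_width: 0.499
grasp_force: 0.5
```

```bash
python3 -c "
from h import *
rep(*Am); im,d=get_image('scene'); cv2.imwrite('pics/s6.png',cv2.resize(im[130:310,130:370],(720,540)))"
```

```text
t 10.25 p [ 0.5626 -0.2322  0.0841] s(+panel side) mm -13.5 lat 1.2 F [-1.01 -0.81  0.37] w 0.5
tool x,y [0.489 0.872 0.001] [ 0.872 -0.489 -0.001] zaxis [-0.     0.001 -1.   ] q [-0.07  0.72  0.55  1.77 -0.51  0.79  0.23]
```

View pics/s6.png

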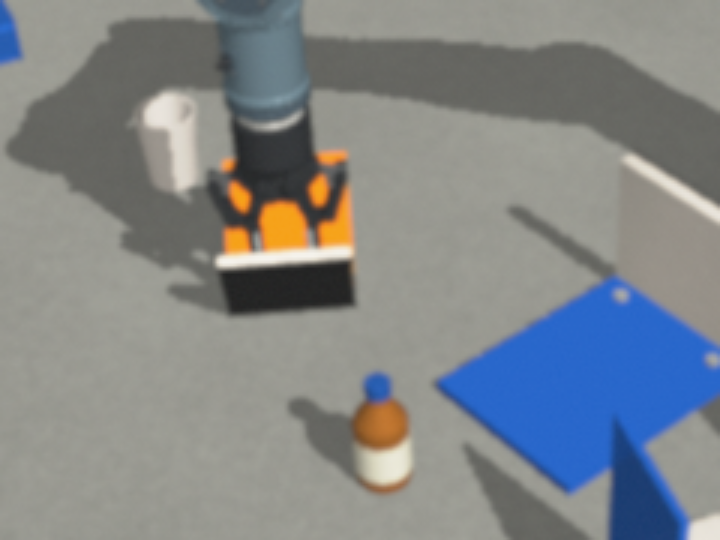

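The heel has stayed at about (230–352,310), and the toe has tilted with the panel rising. I'll continue to s of about -60.

Request:
send_rows(increments=[[[0.4, 0, 0], [0, 0, 0]], [[0.8, 0, 0], [0, 0, 0]], [[1.2, 0, 0], [0, 0, 0]], [[1.6, 0, 0], [0, 0, 0]], [[2.0, 0, 0], [0, 0, 0]]])

```text
time_s: 10.8
tool_pos: [0.5724, -0.2153, 0.0843]
tool_rot: [-0.0, 0.863, 0.505, 0.0]
force: [0.2, 0.5, -0.2]
grip_width: 0.5
grasp_force: 0.2
```

Request:
send_rows(increments=[[[0.4, 0, 0], [0, 0, 0]], [[0.8, 0, 0], [0, 0, 0]], [[1.2, 0, 0], [0, 0, 0]], [[1.6, 0, 0], [0, 0, 0]], [[2.0, 0, 0], [0, 0, 0]]])

```text
time_s: 11.3
tool_pos: [0.5821, -0.1981, 0.0843]
tool_rot: [-0.0, 0.863, 0.505, 0.0]
force: [0.4, 1.3, 0.7]
grip_width: 0.506
grasp_force: 0.0
```

Request:
send_rows(increments=[[[0.4, 0, 0], [0, 0, 0]], [[0.6, 0, 0], [0, 0, 0]], [[0.6, 0, 0], [0, 0, 0]], [[0.6, 0, 0], [0, 0, 0]], [[0.6, 0, 0], [0, 0, 0]]])

```text
time_s: 11.8
tool_pos: [0.5847, -0.1936, 0.0843]
tool_rot: [0.0, 0.863, 0.505, -0.0]
force: [-0.4, -0.1, -0.2]
grip_width: 0.502
grasp_force: 0.0
```

```bash
python3 -c "
from h import *
rep(*Am); im,d=get_image('scene'); cv2.imwrite('pics/s7.png',cv2.resize(im[130:310,130:370],(720,540)))"
```

```text
t 11.8 p [ 0.5847 -0.1936  0.0843] s(+panel side) mm -58.0 lat 1.2 F [-0.38 -0.1  -0.16] w 0.5
tool x,y [ 0.49   0.872 -0.   ] [ 0.872 -0.49   0.   ] zaxis [-0. -0. -1.] q [-0.14  0.74  0.56  1.75 -0.52  0.8   0.16]
```

View pics/s7.png

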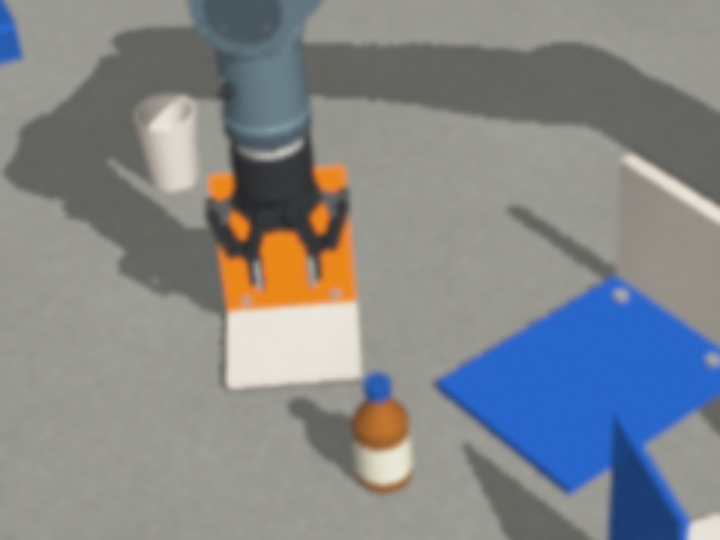

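Amber stands, and the bottle is clear of it. Lifting straight up, then measuring the final state.

Request:
send_rows(increments=[[[0, 0, -3], [0, 0, 0]], [[0, 0, -7], [0, 0, 0]], [[0, 0, -11], [0, 0, 0]], [[0, 0, -15], [0, 0, 0]], [[0, 0, -17], [0, 0, 0]]])

```text
time_s: 12.35
tool_pos: [0.5859, -0.1944, 0.2581]
tool_rot: [0.002, 0.863, 0.505, 0.002]
force: [-0.1, 0.4, 0.7]
grip_width: 0.503
grasp_force: 0.0
```

Request:
send_rows(increments=[[[0, 0, 0], [0, 0, 0]], [[0, 0, 0], [0, 0, 0]], [[0, 0, 0], [0, 0, 0]], [[0, 0, 0], [0, 0, 0]], [[0, 0, 0], [0, 0, 0]]])

```text
time_s: 12.85
tool_pos: [0.5844, -0.1931, 0.2534]
tool_rot: [-0.0, 0.863, 0.505, -0.001]
force: [-0.1, 0.4, 1.5]
grip_width: 0.502
grasp_force: 0.0
```

```bash
python3 - <<'E'
from h import *
rep(*Am)
im,d=get_image("scene"); P=cloud("scene",d)
hsv=cv2.cvtColor(im,cv2.COLOR_BGR2HSV)
P0=np.load("scene_P.npy")
for n,lo,hi,(u0,u1,v0,v1),(h,p) in(("blue",(100,150,40),(125,255,255),(325,375,260,360),B),("amber",(5,150,100),(22,255,255),(190,255,170,240),Am)):
    m=cv2.inRange(hsv,lo,hi)[v0:v1,u0:u1]>0
    q=P[v0:v1,u0:u1][m]; q=q[(q[:,2]>.03)&(q[:,2]<.2)]
    c=q.mean(0); nrm=np.linalg.svd(q-c,full_matrices=False)[2][2]
    print(n,len(q),"ctr",c.round(3),"zmax",q[:,2].max().round(3),"panel tilt rad",round(float(np.arcsin(nrm[2])),3),"panel inner face past heel mm",round(float((c[:2]-h)@p)*1000,1))
    w=P[v0:v1+30,u0:u1+30].reshape(-1,3); e=(w[:,:2]-h)@np.array(p); k=(e>.02)&(e<.1)&(w[:,2]<.03)&(w[:,2]>.008); print("base top z",np.percentile(w[k,2],[10,50,90]).round(4))
for l in("bottle","beaker","tip_box"): print(l,nets.recognise("scene",l)[:1])
cv2.imwrite("pics/fin.png",im)
E
```

```text
t 12.85 p [ 0.5844 -0.1931  0.2534] s(+panel side) mm -58.2 lat 1.6 F [-0.08  0.43  1.53] w 0.5
tool x,y [ 0.49   0.872 -0.001] [ 0.872 -0.49  -0.001] zaxis [-0.002  0.    -1.   ] q [-0.23  0.53  0.69  1.64 -0.37  1.1   0.05]
blue 1112 ctr [0.522 0.274 0.115] zmax 0.184 panel tilt rad 0.008 panel inner face past heel mm -0.8
base top z [0.0093 0.0122 0.0156]
amber 1804 ctr [ 0.563 -0.238  0.109] zmax 0.184 panel tilt rad 0.005 panel inner face past heel mm 8.5
base top z [0.0092 0.012  0.0155]
bottle []
beaker [{'at': [184.9, 177.0], 'confidence': 0.87}]
tip_box [{'at': [389.5, 407.4], 'confidence': 0.56}]
```

View pics/fin.png

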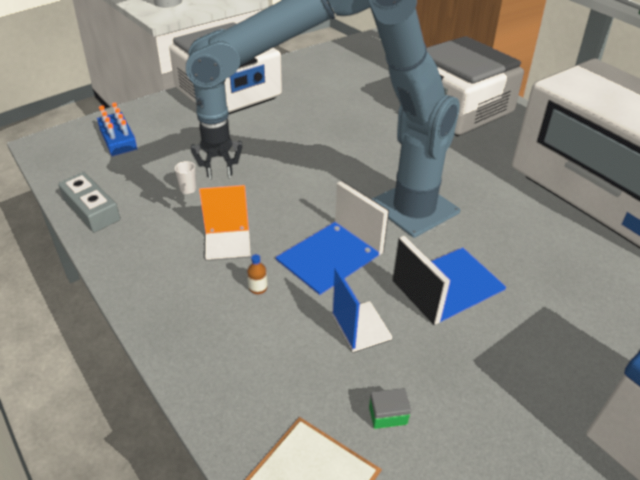

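The picture shows amber at (227,220) and blue at (358,315), both upright. The bottle (257,278), beaker (185,177) and tip box (390,408) haven't moved, and the gripper is clear.

```bash
python3 -c "
from h import *
print(order.sign_off())"
```

```text
the job is handed in; nothing more can be done
None
```

I tipped both the amber and the blue shield back up; at my last check before hand-in they stood on their soles within about 10 mm of where they fell, panels within 0.01 rad of vertical, the bystanders in place and the robot clear, and the sign-off returned no verdict.

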